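# Transfer a hanging tube carrier from one rail to the next

### The arm

A 6-joint arm with a two-finger parallel gripper is mounted at the origin on the work surface. World frame = base frame: x ahead of the robot, y to its left, z up, the work surface at z = 0. Lengths are in m, angles in rad, forces in N, time in s.
With the tool pointing down it reaches from about 0.25 to 0.775 m from the base axis. Payload 4 kg.
Tool frame: the origin (TCP) lies midway between the tips of the shut fingers; the grasp point (between the pads) lies 19 mm behind it (robot.grasp_offset is the distance from the TCP to the grasp point, in m); z points along the fingers, y is the direction in which the jaws open and shut (so a half turn about z gives the same grasp; the last joint's range is limited). The gripper opens to 94 mm and grips with 3 to 60 N. Pads are 16 mm wide; open, the fingers measure 119 mm over their backs; the gripper's body (75 mm by 177 mm) begins 78 mm behind the grasp point.
Start: joints at [1.082, 0.087, 1.371, -0, 1.684, -0.103], TCP at [0.207, 0.51, 0.206] pointing down, gripper open.
Joint ranges: [-3.1, 3.1], [-0.76, 2.03], [0.27, 2.55], [-1.08, 4.22], [0.17, 2.65], [-2.57, 2.57]. Speed limits (rad/s): [2.79, 2.79, 3.14, 3.14, 3.14, 3.14].

### API

Orientations are given as [roll, pitch, yaw] about the fixed x, y, z axes, in that order (R = Rz(yaw) Ry(pitch) Rx(roll)).
In Python, from bench import status, viewer, order, robot gives the robot as it stands. The module is installed in compiled form; this text tells all that it offers.
- The arm moves only by the tool move_arm, never from a script. Its argument "targets" is a list of rows, each a list of 3 entries, a list of its own where there are three numbers: the shift along the tool's x, y, z in mm, then the turn, a rotation vector about the tool's x, y, z in degrees, then the opening, from -1 (shut) to 1 (fully open). A call has 1 to 20 rows; each row is the pose to reach, as a shift and turn from the pose commanded when the call began, along the tool's axes at that moment; what a row does not reach only later rows make up. A row lasts 1/8 s, in which the tool goes at most 62.5 mm and 10.7 degrees, less where a joint would pass 70% of its speed; a pose out of reach is approached as far as the arm can. A call with a gripper value outside its range is refused whole. The fingers move at their own pace and stop on an object; the grip force is fixed at half the most. Time passes only in rows, so rows that repeat a pose let the fingers close. It gives the time, the measured TCP pose, the force and the opening at its end, in the units of the state.
- status.get_obs(): the state, without advancing time (a new reading comes with each control period).
- viewer.snapshot(name): name is "scene" or "top" or "wrist"; returns the picture (400x640x3 uint8, red, green, blue); there is no depth.
- viewer.camera_model(name): a dict with "K" (3x3 intrinsics, pixels), "xyz" and "attitude" of the camera in the world; the wrist camera has in their place "T_tool_cam" (4x4, takes a point from camera to tool coordinates, whose origin is the TCP and whose axes are the flange's). Camera axes: x right, y up, looking along -z (the intrinsics and any distortion apply to the point x, -y, -z); pixel columns grow to the right and rows downward; lengths in m; the calibration is good to about 2 mm. A picture is of the moment at which its call begins: read the wrist's pose just before it. camera_model takes no time and is no camera call.
- order.close_job(): hands the job in, once; it reports no verdict.
The state is a dict: "time": time; "joint_positions": joint angles; "qvel": joint speeds; "joint_torque": joint torques, N m; "tool_pos": TCP position; "ee_rot": TCP orientation; "wrist_force": force on the tool from outside, world axes, zero at the start; "wrist_torque": the same for the moment, N m; "width": finger opening in m.
Only numpy, scipy, OpenCV 4.12 (cv2) and the standard library are available. Lean on these libraries where they do the work, as an engineer would, in place of code of your own. Each camera call takes 0.05 s, during which the arm holds its last target. There are 200 camera calls.

### The job

Take the blue tube carrier with the yellow grip tab off the first rail by lifting it over the orange end stop, thread it over the end stop of the second rail (whose height was set by hand and is only roughly known), lower it onto the open stretch of that rail until you feel it bear there and, still holding it, slide it along the rail under the two keeper strips until it is home against the far orange stop; then let go. Be gentle: feel for the rail and the stop rather than pressing the carrier hard against either stand, never let it fall, keep it upright, and leave the white carrier and the glassware where they are.

Things in the scene. Friction and masses are not known exactly. Their poses are not given: they have to be found in the camera images.
- carrier: Blue hanging tube carrier, 0.2 to 0.3 kg. Origin: middle of its crown's underside, which rests on the rail top; z up, y along the rail. Closed stirrup, so it leaves or enters a rail only over the free end: crown 56 (x) x 24 (y) mm, z 0 to 6; straps down to a rack 56 (x) x 70 (y), z -74 to -124; window 46 mm wide. Two cheeks under the crown reach z -8 and leave a 17 mm slot for the 12 mm rail.
- tab (a point): Yellow grip tab upright on the blue carrier's crown, 24 (x) x 10 mm thick (y), from 6 to 62 mm above the carrier's origin; this point is on its middle line 45 mm above the origin, where to grasp it from above, best across the 10 mm thickness (fingers in line with the rail). Axes as the carrier's.
- stand_a: First stand, fixed white column. Origin: foot centre on the table, z up. Its rail, a 12 x 12 mm level steel bar, runs from the column along the stand's -y over x = 0, top at z = 180 mm. Nothing lies above this rail.
- a_end (a point): Free end of the first rail, level with the rail top (z 180): the outer face of the orange end stop, at stand y = -270. The stop is 8 mm thick along the rail, 12 mm wide like the rail, and stands 12 mm above the rail top. Axes as the first stand's.
- stand_b: Second stand, fixed white column. Origin: foot centre on the table, z up. A grey sleeve clamped on it carries a level 12 x 12 mm rail along the stand's +y over x = 0. The sleeve was clamped by hand: the rail top lies anywhere from z = 166 to 194 mm, is not measured. On rubber mounts it gives 1 mm per 5 N. Stops and keepers go with it. Sleeve and mounts: up to 17 mm above the rail top, to y = 30.
- b_end (a point): Free end of the second rail: outer face of its orange end stop, at second stand x 0, y 270 mm, z 180 (middle of the possible rail top heights, not the true one). Stop 8 mm thick along the rail, 12 mm wide, 12 mm above the rail top. From it to the keepers the rail is open above, stand y = 190 to 262. Axes as the stand's.
- b_home (a point): Where the carrier's origin is when home, crown on the far orange rubber stop (face at y 58, 14 mm tall, gives 1 mm per 3 N): second stand x 0, y 70 mm, z 180 (middle of possible heights). Two keeper strips, 8 mm wide at x = +-21 mm, y 28 to 190 (tips flared up from y 175), underside 11, top 16 mm (tips 21) above the rail top: the 6 mm crown slides under, the tab between.
- spare: White hanging tube carrier with grey tab, same shape and origin as the blue one, hanging on the first rail nearer its column (65 to 80 mm from the column's axis). To be left alone.
- amber: Amber bottle, 64 mm wide, 140 mm tall, standing behind the rails; origin under its base.
- reagent: Small amber bottle with red cap, 52 mm wide, 110 mm tall, behind the rails; origin under its base.
- beaker: Glass beaker, 72 mm wide, 85 mm tall, behind the rails; origin under its base.
- dish: Flat glass dish, 84 mm wide, 16 mm tall, on the table in front of the gap between the rails; origin under its base.
- jar: White jar with blue cap, 60 mm wide, 60 mm tall, behind the rails; origin under its base.
There are look-alikes about, which are no part of the job. There is more than one size of the carrier; the one meant has the size given above.

How it is judged:
By the outcome, as a careful person would: the job done as asked, in the order asked, and still so for the second after the job is handed in, with the robot touching nothing.
It also fails if it takes over 61 s, if anything falls off the work surface, if the arm or the gripper's body presses on something with over 40 N, if the wrist force passes 120 N, or if a joint passes its speed limit or range.

## Working session

There is one attempt and no reset: what is moved stays moved. The work goes in short steps, Python scripts to look and compute and a tool call to move; the robot and the scene stay as the last step left them, time stands still between calls to the robot, and variables do not carry over. Pictures are saved under pics/ and viewed, about 8 in all and at most 12, crops included, and the job is handed in when it is done.

Besides the shell and the picture viewer there is one more tool, called after "Call:" as a command line: name --argument value ..., lists and objects as JSON in quotes. move_arm: Moves the arm, as the interface text tells. Its arguments: {"type":"object","properties":{"targets":{"type":"array"}},"required":["targets"]}

```bash
mkdir -p pics
python3 - <<'E'
from bench import status, viewer, order, robot
import cv2
print(status.get_obs())
for n in ("scene","top","wrist"):
    im=viewer.snapshot(n); cv2.imwrite(f"pics/{n}0.png",im[:,:,::-1]); print(n,viewer.camera_model(n))
print(robot.grasp_offset)
E
```

```text
{'time': 0.0, 'joint_positions': array([ 1.08189204e+00,  8.79238938e-02,  1.37222480e+00, -1.87550742e-05,
        1.68355416e+00, -1.03109457e-01]), 'qvel': array([ 0.00031847, -0.00010011,  0.00135468,  0.00018529,  0.00044582,
        0.00099482]), 'joint_torque': array([ 4.80621547e-04, -3.40184426e+01, -3.02425611e+01,  7.18945591e-02,
        3.30391957e-02, -1.81986970e-04]), 'tool_pos': array([0.20672869, 0.50910036, 0.20433609]), 'ee_rot': array([-3.13949174e+00, -1.98655407e-04,  2.75579552e+00]), 'wrist_force': array([0.20391328, 0.05879455, 0.77049084]), 'wrist_torque': array([-0.0348643 , -0.00226799, -0.05985975]), 'width': 0.0941699239485288}
scene {'K': array([[412.15416675,   0.        , 319.7805685 ],
       [  0.        , 412.15416675, 194.65520023],
       [  0.        ,   0.        ,   1.        ]]), 'xyz': array([1.14670691, 0.49978692, 0.72678913]), 'attitude': array([0.9422267 , 0.0128212 , 2.24610593])}
top {'K': array([[513.25357458,   0.        , 321.74706939],
       [  0.        , 513.25357458, 199.19515665],
       [  0.        ,   0.        ,   1.        ]]), 'xyz': array([0.37269691, 0.00207373, 1.28271762]), 'attitude': array([ 0.11260082,  0.00202892, -1.55246037])}
wrist {'K': array([[338.02647246,   0.        , 312.54852076],
       [  0.        , 338.02647246, 199.24526504],
       [  0.        ,   0.        ,   1.        ]]), 'T_tool_cam': array([[ 2.60231698e-04,  9.68433349e-01,  2.49272505e-01,
         7.32865993e-02],
       [ 9.99999867e-01, -1.40817744e-04, -4.96882174e-04,
        -1.71387869e-04],
       [-4.46095276e-04,  2.49272601e-01, -9.68433256e-01,
        -1.79216863e-01],
       [ 0.00000000e+00,  0.00000000e+00,  0.00000000e+00,
         1.00000000e+00]])}
0.0188
```

View pics/scene0.png

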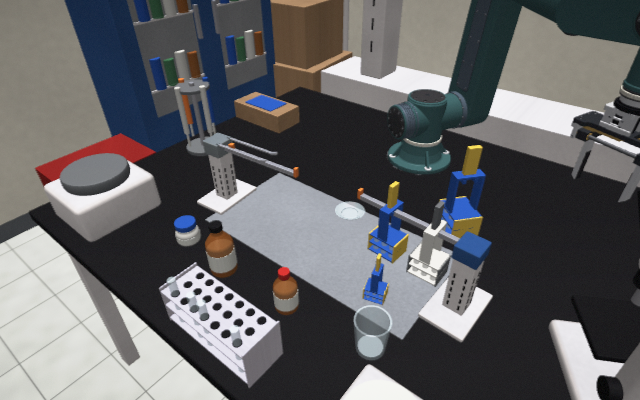

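View pics/top0.png

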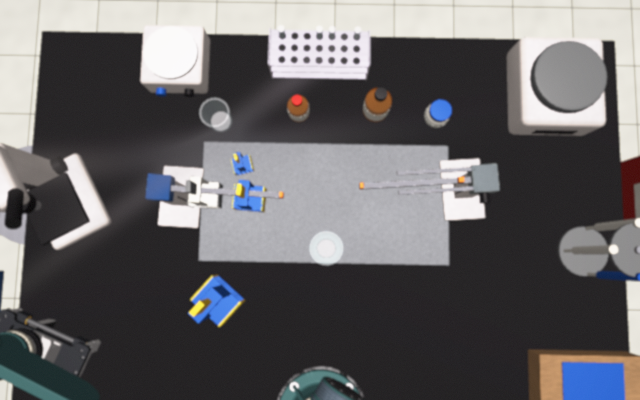

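The scene picture shows three blue carriers. One hangs on the first rail, with its tab at (393,192) in scene and (239,190) in top. A small one stands at (376,280) in scene and (241,163) in top, and a large one stands near the robot at (463,205) in scene and (215,300) in top. The hanging one fits, because it is on the first rail beside the white carrier. I'll confirm that in one crop and read pixels from it.

Run:
```python
import cv2,numpy as np
s=cv2.imread("pics/scene0.png");t=cv2.imread("pics/top0.png")
a=cv2.resize(t[150:235,140:300],(800,425),interpolation=cv2.INTER_CUBIC)[:, :]
b=cv2.resize(s[150:300,340:500],(420,394),interpolation=cv2.INTER_CUBIC)
c=cv2.resize(t[150:225,350:510],(800,375),interpolation=cv2.INTER_CUBIC)
# layout: 800x600 : top a scaled .47
o=np.zeros((600,800,3),np.uint8)
a=cv2.resize(t[155:225,140:300],(640,280),interpolation=cv2.INTER_CUBIC); o[:280,:640]=a
c=cv2.resize(t[155:225,350:510],(400,175),interpolation=cv2.INTER_CUBIC); o[285:460,:400]=c
b=cv2.resize(s[150:256,345:485],(400,303),interpolation=cv2.INTER_CUBIC); o[290:593,400:]=b
c2=cv2.resize(s[130:180,190:310],(330,137),interpolation=cv2.INTER_CUBIC); o[462:599,:330]=c2
cv2.imwrite("pics/crop1.png",o)
```

```text
(no output)
```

View pics/crop1.png

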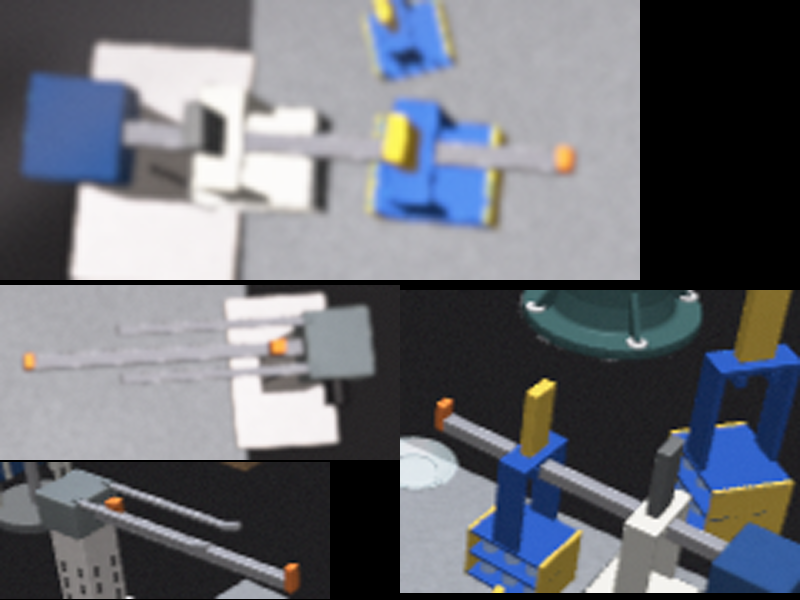

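The crop confirms it: the hanging blue carrier's crown wraps the first rail and its tab is at scene (395,183) and top (240,190). Rail ends are at top (281,194) and (361,185), and at scene (360,193) and (296,172). Next I'll triangulate.

```bash
cat > h.py <<'E'
import numpy as np, cv2
from scipy.spatial.transform import Rotation as R
from scipy.optimize import least_squares
from bench import viewer,status
def cam(n,obs=None):
    m=viewer.camera_model(n);K=m["K"]
    if n=="wrist":
        T=np.eye(4);T[:3,:3]=R.from_euler("xyz",obs["ee_rot"]).as_matrix();T[:3,3]=obs["tool_pos"]
        T=T@m["T_tool_cam"]; return K,T[:3,:3],T[:3,3]
    return K,R.from_euler("xyz",m["attitude"]).as_matrix(),m["xyz"]
def proj(c,p):
    K,A,o=c; q=A.T@(np.asarray(p)-o); q=K@np.array([q[0],-q[1],-q[2]]); return q[:2]/q[2]
def onz(c,uv,z):
    K,A,o=c; d=np.linalg.inv(K)@np.array([*uv,1]); d=A@(d*[1,-1,-1]); return o+d*(z-o[2])/d[2]
def tri(cs,uvs):
    f=lambda p:np.concatenate([proj(c,p)-u for c,u in zip(cs,uvs)])
    r=least_squares(f,[.5,0,.2]); return r.x,r.fun
def blob(im,lo,hi,roi):
    h=cv2.cvtColor(im,cv2.COLOR_RGB2HSV);x0,y0,x1,y1=roi
    m=cv2.inRange(h[y0:y1,x0:x1],np.array(lo),np.array(hi)); n,l,s,c=cv2.connectedComponentsWithStats(m)
    return [(c[i]+[x0,y0],(s[i][:4]+[x0,y0,0,0]).tolist(),int(s[i][4])) for i in range(1,n) if s[i][4]>6]
E
python3 - <<'E'
from h import *
s=cv2.imread("pics/scene0.png")[:,:,::-1].copy();t=cv2.imread("pics/top0.png")[:,:,::-1].copy()
S,T=cam("scene"),cam("top")
O=((4,130,120),(17,255,255))
for n,im,rois in (("scene",s,[(352,180,372,205),(285,160,305,182),(225,138,240,155)]),("top",t,[(270,185,290,205),(355,178,370,192),(455,173,468,187)])):
    for r in rois: print(n,blob(im,*O,r))
Y=((22,120,90),(34,255,255))
print(blob(s,*Y,(380,175,405,215)),blob(t,*Y,(230,178,250,200)))
print("A end",tri([S,T],[(360.4,192.7),(281.2,194.5)]),"B end",tri([S,T],[(295.8,171.8),(361.2,185.4)]))
print("Acol rail",onz(T,(173.75,188.25),.18),"Bfar",onz(T,(461,179.4),.19), "Bend", onz(T,(361.2,185.4),.19),"Aend",onz(T,(281.2,194.5),.19))
E
```

```text
scene [(array([359.71794872, 191.87179487]), [358, 188, 5, 11], 39)]
scene [(array([295.31578947, 171.21052632]), [293, 167, 5, 10], 38)]
scene [(array([230.85714286, 144.47619048]), [228, 143, 6, 4], 21)]
top [(array([281.22222222, 195.11111111]), [280, 192, 3, 6], 9)]
top []
top [(array([460.5       , 179.81818182]), [458, 177, 6, 6], 22)]
[(array([392.52422907, 193.63876652]), [387, 181, 13, 27], 227)] [(array([239.33333333, 190.04545455]), [236, 184, 7, 12], 66)]
A end (array([0.50551755, 0.09440152, 0.18310379]), array([-0.06673957, -0.00322221, -0.05483931,  0.03335068])) B end (array([ 0.52874219, -0.0783986 ,  0.18290914]), array([ 0.14586481,  0.01693235,  0.10374215, -0.07901605]))
Acol rail [0.51540227 0.32794254 0.18      ] Bfar [ 0.54446074 -0.29211004  0.19      ] Bend [ 0.52756069 -0.07765858  0.19      ] Aend [0.50475874 0.09370681 0.19      ]
```

```bash
cat >> h.py <<'E'
def plan(pos,yaw,obs=None,p0=None,r0=None):
    """shift mm and rotvec deg in tool axes to reach TCP pos with tool down at yaw(deg)"""
    o=obs or status.get_obs(); A=R.from_euler("xyz",o["ee_rot"] if r0 is None else r0); p=o["tool_pos"] if p0 is None else p0
    B=R.from_euler("xyz",[np.pi,0,np.radians(yaw)])
    return np.round(A.inv().apply(np.array(pos)-p)*1000,1),np.round((A.inv()*B).as_rotvec(degrees=True),2)
E
python3 - <<'E'
from h import *
S,T=cam("scene"),cam("top")
print("tab mid",tri([S,T],[(392.5,193.6),(239.3,190.05)]))
print("tab top scene",onz(S,(394.7,183.3),.242))
print("big tab", tri([S,T],[(474,150),(196,311)]))
o=status.get_obs(); print(plan([.45,.2,.36],182.4,o), plan([.506,.175,.33],182.4,o))
E
```

```text
tab mid (array([0.50961641, 0.17781388, 0.21978255]), array([ 0.65214086,  0.00975664,  0.57728713, -0.31176103]))
tab top scene [0.50394681 0.1758097  0.242     ]
big tab (array([0.26200135, 0.25170072, 0.23750591]), array([ 1.3237515 , -0.09467659,  1.08157552, -0.41321825]))
(array([-341.7, -195.2, -155.1]), array([ -0.09,  -0.03, -24.51])) (array([-403. , -197.3, -125.1]), array([ -0.09,  -0.03, -24.51]))
```

Call:
move_arm --targets '[[[0, 0, -60], [0, 0, 0], 1], [[0, 0, -120], [0, 0, 0], 1], [[-40, -20, -155], [0, 0, -5], 1], [[-90, -45, -155], [0, 0, -10], 1], [[-140, -70, -155], [0, 0, -15], 1], [[-190, -95, -155], [0, 0, -20], 1], [[-240, -120, -155], [0, 0, -24.5], 1], [[-290, -145, -155], [0, 0, -24.5], 1], [[-340, -170, -150], [0, 0, -24.5], 1], [[-385, -188, -140], [0, 0, -24.5], 1], [[-404, -195, -125], [0, 0, -24.5], 0.2], [[-404, -195, -125], [0, 0, -24.5], 0.2], [[-404, -195, -125], [0, 0, -24.5], 0.2]]'

```text
time: 1.78
tool_pos: [0.5071, 0.1781, 0.3309]
ee_rot: [3.141, -0.0, -3.098]
wrist_force: [-0.3, -0.6, -0.1]
width: 0.0673
```

Run:
```python
from h import *
import pickle
o=status.get_obs(); im=viewer.snapshot("wrist"); pickle.dump(o,open("o1.pkl","wb"))
cv2.imwrite("pics/w1.png",im[:,:,::-1]); print({k:np.round(o[k],4) for k in ("time","tool_pos","ee_rot","wrist_force","width")})
```

```text
{'time': np.float64(1.775), 'tool_pos': array([0.5071, 0.1781, 0.3309]), 'ee_rot': array([ 3.1408e+00, -1.0000e-04, -3.0981e+00]), 'wrist_force': array([-0.3024, -0.5753, -0.1426]), 'width': np.float64(0.0673)}
```

View pics/w1.png

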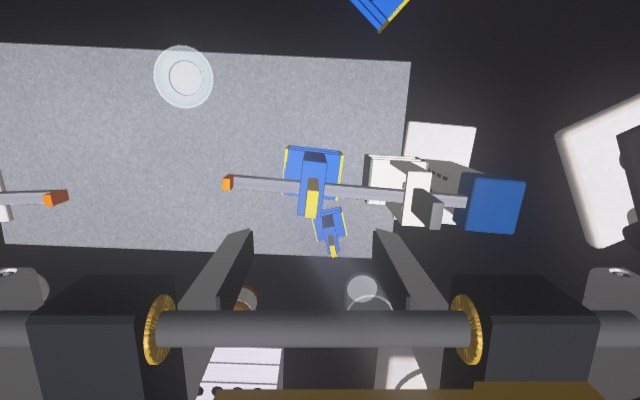

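The wrist view shows rail A running from its stop at (228,183) to (465,202), with the blue carrier's tab at about (313,200). Rail B's stop is at (55,198). I'll zoom in for exact edges.

Run:
```python
import cv2
im=cv2.imread("pics/w1.png")
cv2.imwrite("pics/w1c.png",cv2.resize(im[140:230,220:350],(780,540),interpolation=cv2.INTER_CUBIC))
```

```text
(no output)
```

View pics/w1c.png

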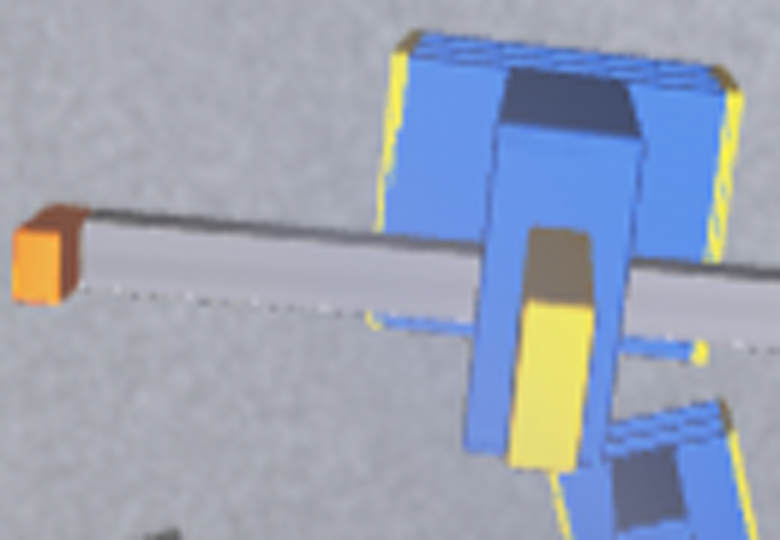

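Run:
```python
from h import *
import pickle
o=pickle.load(open("o1.pkl","rb")); W=cam("wrist",o)
f=lambda u,v,z:onz(W,(220+u/6-.4,140+v/6-.4),z)*1000
for n,u,v,z in [("tabc",551,386,.242),("t1",523,303,.242),("t2",595,303,.242),("t3",576,472,.242),("t4",508,467,.242),("c1",498,125,.186),("c2",642,138,.186),("c3",605,455,.186),("c4",465,450,.186),
 ("railL",90,256,.18),("railM",400,282,.18),("railR",760,313,.18),("stopA",37,266,.192)]: print(n,np.round(f(u,v,z),1))
for z in (.166,.18,.194): print("Bstop",onz(W,(50,199.5),z+.012)*1000)
```

```text
tabc [506.9 177.6 242. ]
t1 [495.4 173.3 242. ]
t2 [495.  183.1 242. ]
t3 [519.1 181.6 242. ]
t4 [518.7 172.2 242. ]
c1 [479.2 167.9 186. ]
c2 [480.3 191.  186. ]
c3 [533.7 187.7 186. ]
c4 [533.8 164.3 186. ]
railL [504.7 100.9 180. ]
railM [506.9 152.4 180. ]
railR [509.6 212.6 180. ]
stopA [504.2  95.1 192. ]
Bstop [531.11715759 -86.60622979 178.        ]
Bstop [527.01759976 -75.58082394 192.        ]
Bstop [522.91804193 -64.55541809 206.        ]
```

Call:
move_arm --targets '[[[0, 0, 30], [0, 0, 0], 0.2], [[0, 0, 60], [0, 0, 0], 0.2], [[0, 0, 90], [0, 0, 0], 0.2], [[0, 0, 110], [0, 0, 0], 0.2], [[0, 0, 120], [0, 0, 0], 0.2], [[0, 0, 125], [0, 0, 0], 0.2], [[0, 0, 125], [0, 0, 0], 0.2], [[0, 0, 125], [0, 0, 0], -0.5], [[0, 0, 125], [0, 0, 0], -1], [[0, 0, 125], [0, 0, 0], -1], [[0, 0, 125], [0, 0, 0], -1], [[0, 0, 125], [0, 0, 0], -1], [[0, 0, 125], [0, 0, 0], -1], [[0, 0, 125], [0, 0, 0], -1], [[0, 0, 125], [0, 0, 0], -1]]'

```text
time: 3.7
tool_pos: [0.5079, 0.177, 0.2055]
ee_rot: [3.141, 0.0, -3.1]
wrist_force: [-0.2, 0.6, 1.0]
width: 0.0101
```

Call:
move_arm --targets '[[[0, 0, -3], [0, 0, 0], -1], [[0, 0, -6], [0, 0, 0], -1], [[0, 0, -6], [0, 0, 0], -1], [[0, 0, -6], [0, 0, 0], -1]]'

```text
time: 4.2
tool_pos: [0.5078, 0.1769, 0.2113]
ee_rot: [3.142, -0.0, -3.1]
wrist_force: [0.1, 0.3, -2.1]
width: 0.0101
```

Call:
move_arm --targets '[[[0, 0, -10], [0, 0, 0], -1], [[0, 0, -20], [0, 0, 0], -1], [[0, 0, -27], [0, 0, 0], -1], [[0, -8, -28], [0, 0, 0], -1], [[0, -22, -28], [0, 0, 0], -1], [[0, -40, -28], [0, 0, 0], -1], [[0, -60, -28], [0, 0, 0], -1], [[0, -80, -28], [0, 0, 0], -1], [[0, -100, -28], [0, 0, 0], -1], [[0, -120, -28], [0, 0, 0], -1], [[0, -140, -28], [0, 0, 0], -1], [[0, -155, -28], [0, 0, 0], -1], [[0, -162, -28], [0, 0, 0], -1], [[0, -162, -28], [0, 0, 0], -1], [[0, -162, -28], [0, 0, 0], -1]]'

```text
time: 6.08
tool_pos: [0.5146, 0.0155, 0.2395]
ee_rot: [3.141, -0.0, -3.099]
wrist_force: [-0.1, -1.4, -4.0]
width: 0.0097
```

Run:
```python
from h import *
import pickle
o=status.get_obs(); im=viewer.snapshot("wrist"); pickle.dump(o,open("o2.pkl","wb"))
s=viewer.snapshot("scene")
cv2.imwrite("pics/s2.png",s[:,:,::-1])
cv2.imwrite("pics/w2.png",im[:,:,::-1]); print({k:np.round(o[k],4) for k in ("time","tool_pos","ee_rot","wrist_force","width")})
c=np.zeros((600,800,3),np.uint8); c[:400,:640]=im[:,:,::-1]
c[400:600,:640]=cv2.resize(s[120:220,190:510],(640,200),interpolation=cv2.INTER_CUBIC)[:,:,::-1]
cv2.imwrite("pics/c2.png",c)
```

```text
{'time': np.float64(6.075), 'tool_pos': array([0.5146, 0.0155, 0.2395]), 'ee_rot': array([ 3.1411, -0.    , -3.0992]), 'wrist_force': array([-0.093 , -1.3599, -3.9595]), 'width': np.float64(0.0097)}
```

View pics/c2.png

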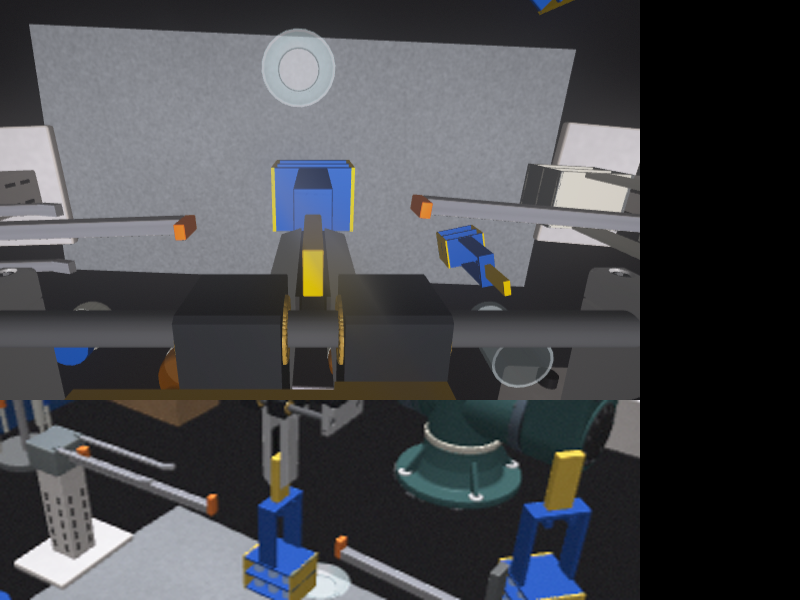

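The carrier is held upright, with rail B's stop at wrist (182,230) and its keepers at (60,210) and (72,267). One thing I got wrong: my yaw sign for rail A was reversed, so the grasp was about 5° off the rail. The carrier turned square to the pads once it was free (width 9.7 mm). Next I'll zoom in on rail B.

Run:
```python
import cv2,numpy as np
im=cv2.imread("pics/w2.png"); s=cv2.imread("pics/s2.png")
o=np.zeros((600,800,3),np.uint8)
o[:280,:800]=cv2.resize(im[200:270,0:200],(800,280),interpolation=cv2.INTER_CUBIC)
o[285:535,:250]=cv2.resize(s[155:180,280:305],(250,250),interpolation=cv2.INTER_CUBIC)
o[285:535,260:510]=cv2.resize(s[180:205,345:370],(250,250),interpolation=cv2.INTER_CUBIC)
o[285:585,520:780]=cv2.resize(im[155:305,255:385],(260,300),interpolation=cv2.INTER_CUBIC)
cv2.imwrite("pics/c3.png",o)
```

```text
(no output)
```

View pics/c3.png

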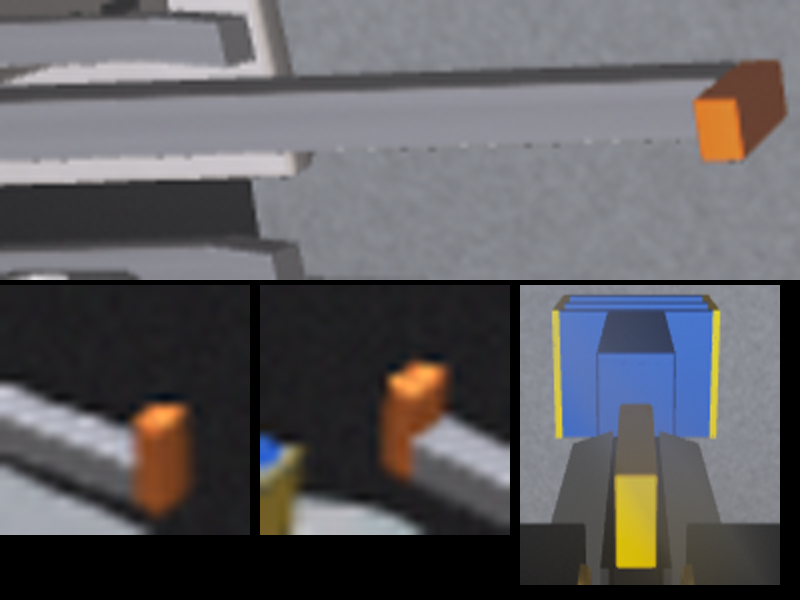

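Run:
```python
from h import *
import pickle
o1=pickle.load(open("o1.pkl","rb"));o=pickle.load(open("o2.pkl","rb")); W1=cam("wrist",o1);W=cam("wrist",o);S=cam("scene")
c=lambda u,v:(u/4-.4,200+v/4-.4)
print("A top",tri([S,W1],[(360.3,189.1),(220+37/6-.4,140+266/6-.4)]))
print("B top",tri([S,W],[(295.8,167.7),c(720,130)]))
print("B top w1/w2",tri([W1,W],[(49.5,199),c(720,130)]))
for z in (.174,.18,.186):
    print(z,[np.round(onz(W,c(*q),z)*1000,1) for q in ((600,112),(300,121),(20,128))],"stop",np.round(onz(W,c(720,130),z+.012)*1000,1))
f=lambda u,v,z:np.round(onz(W,(255+(u-520)/2-.25,155+(v-285)/2-.25),z)*1000,1)
for z in (.277,): print("tab top corners",[f(*q,z) for q in((615,474),(657,474),(657,568),(615,568))], "crown", [f(*q,.220) for q in ((598,352),(674,352))])
```

```text
A top (array([0.50433721, 0.09477793, 0.19172206]), array([ 0.64230137,  0.2943282 , -0.27725333,  0.10504156]))
B top (array([ 0.52735504, -0.07757221,  0.19340267]), array([ 0.57848319,  0.33334286, -0.16124715,  0.08386345]))
B top w1/w2 (array([ 0.52868273, -0.0793615 ,  0.18822613]), array([-0.2438807 ,  1.01708781,  0.17838059, -0.74678957]))
0.174 [array([ 532. , -107.9,  174. ]), array([ 536.2, -165.3,  174. ]), array([ 539.9, -218.9,  174. ])] stop [530.1 -80.4 186. ]
0.18 [array([ 529.8, -104.9,  180. ]), array([ 533.9, -160.9,  180. ]), array([ 537.5, -213.3,  180. ])] stop [527.8 -78.  192. ]
0.186 [array([ 527.6, -102. ,  186. ]), array([ 531.6, -156.6,  186. ]), array([ 535.1, -207.6,  186. ])] stop [525.5 -75.6 198. ]
tab top corners [array([501.3,  10.6, 277. ]), array([500.9,  20. , 277. ]), array([524.5,  21.2, 277. ]), array([524.9,  11.4, 277. ])] crown [array([486.2,   3.3, 220. ]), array([485.2,  26.2, 220. ])]
```

Call:
move_arm --targets '[[[-4, -8, 0], [0, 0, -0.9], -1], [[-8, -22, 0], [0, 0, -1.8], -1], [[-8.4, -40, 0], [0, 0, -1.8], -1], [[-9, -55, 0], [0, 0, -1.8], -1], [[-9.5, -70, 0], [0, 0, -1.8], -1], [[-10, -85, 0], [0, 0, -1.8], -1], [[-10.3, -100, 0], [0, 0, -1.8], -1], [[-10.7, -115, 0], [0, 0, -1.8], -1], [[-11, -128, 0], [0, 0, -1.8], -1], [[-11.2, -134, 0], [0, 0, -1.8], -1], [[-11.2, -134, 0], [0, 0, -1.8], -1], [[-11.2, -134, 0], [0, 0, -1.8], -1]]'

```text
time: 7.68
tool_pos: [0.5315, -0.118, 0.2395]
ee_rot: [3.141, 0.0, -3.068]
wrist_force: [0.1, 0.2, -3.1]
width: 0.0098
```

Run:
```python
from h import *
import pickle
o=status.get_obs(); im=viewer.snapshot("wrist"); pickle.dump(o,open("o3.pkl","wb"))
s=viewer.snapshot("scene")
cv2.imwrite("pics/s3.png",s[:,:,::-1])
cv2.imwrite("pics/w3.png",im[:,:,::-1]); print({k:np.round(o[k],4) for k in ("time","tool_pos","ee_rot","wrist_force","width")})
c=np.zeros((600,800,3),np.uint8); c[:330,:800]=cv2.resize(im[150:282,150:470],(800,330),interpolation=cv2.INTER_CUBIC)[:,:,::-1]
c[335:595,:520]=cv2.resize(s[120:220,200:400],(520,260),interpolation=cv2.INTER_CUBIC)[:,:,::-1]
cv2.imwrite("pics/c4.png",c)
```

```text
{'time': np.float64(7.675), 'tool_pos': array([ 0.5315, -0.118 ,  0.2395]), 'ee_rot': array([ 3.1411e+00,  1.0000e-04, -3.0679e+00]), 'wrist_force': array([ 0.1089,  0.2132, -3.0785]), 'width': np.float64(0.0098)}
```

View pics/c4.png

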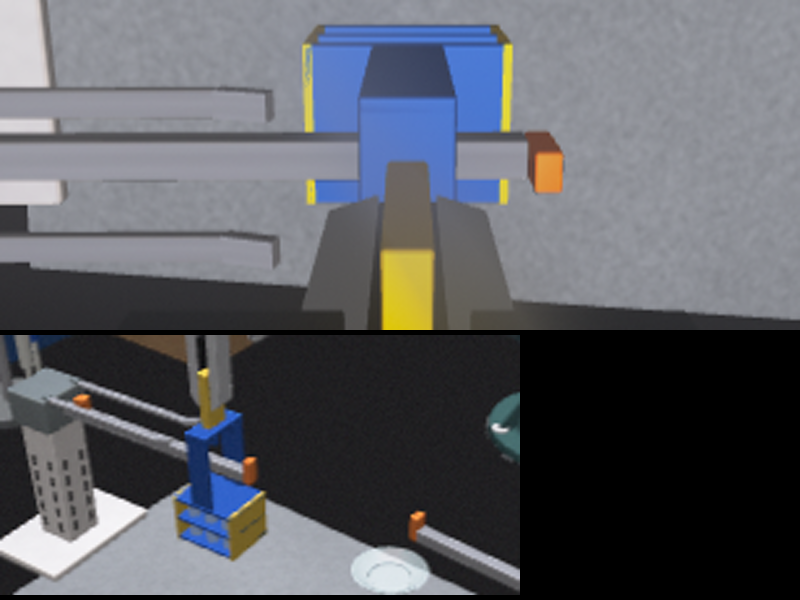

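Threaded: rail B passes through the window and lies parallel to the image rows. The stop is at crop (548,170), and the keeper tips at (270,105) and (276,250) lie ahead. Next is a lateral check.

Run:
```python
from h import *
import pickle
o=pickle.load(open("o3.pkl","rb")); W=cam("wrist",o);S=cam("scene")
A=R.from_euler("xyz",o["ee_rot"])
f=lambda u,v,z:np.round(A.inv().apply(onz(W,(150+u/2.5-.3,150+v/2.5-.3),z)-o["tool_pos"])*1000,1)
for z in (.177,.181,.185): print(z,"rail",[f(u,v,z)[:2] for u,v in ((490,160),(320,160),(60,160))],"near edge",f(490,141,z)[:2],"far",f(490,179,z)[:2],"stop",f(549,172,z+.012)[:2], "keeper tips",f(272,105,z+.02)[:2],f(277,251,z+.02)[:2])
print("crown near edge (28 expected)",f(359,97,.220),f(456,97,.220),"tab near edge(12)",f(382,248,.276),f(432,248,.276))
```

```text
0.177 rail [array([-0.2, 25.2]), array([ -0.1, -25.6]), array([-1.000e-01, -1.032e+02])] near edge [ 5.7 25. ] far [-6.1 25.3] stop [-0.1 40.8] keeper tips [ 21.4 -36. ] [-20.8 -36.2]
0.181 rail [array([ 1.1, 24.8]), array([  1.1, -25.2]), array([   1.1, -101.5])] near edge [ 6.9 24.6] far [-4.8 24.9] stop [ 1.2 40.1] keeper tips [ 22.3 -35.3] [-19.1 -35.6]
0.185 rail [array([ 2.3, 24.4]), array([  2.3, -24.7]), array([  2.3, -99.8])] near edge [ 8.  24.2] far [-3.5 24.5] stop [ 2.5 39.4] keeper tips [ 23.3 -34.7] [-17.4 -34.9]
crown near edge (28 expected) [ 28.8 -11.2  19.5] [28.8 12.2 19.5] tab near edge(12) [ 13.3  -4.2 -36.5] [ 13.3   4.9 -36.5]
```

Call:
move_arm --targets '[[[0, 0, 6], [0, 0, 0], -1], [[0, 0, 12], [0, 0, 0], -1], [[0, 0, 17], [0, 0, 0], -1], [[0, 0, 20], [0, 0, 0], -1], [[0, 0, 22], [0, 0, 0], -1], [[0, 0, 22], [0, 0, 0], -1]]'

```text
time: 8.52
tool_pos: [0.5314, -0.1184, 0.2174]
ee_rot: [3.141, -0.0, -3.068]
wrist_force: [-0.2, -0.2, -3.4]
width: 0.01
```

Call:
move_arm --targets '[[[0, 0, 1], [0, 0, 0], -1], [[0, 0, 2], [0, 0, 0], -1], [[0, 0, 3], [0, 0, 0], -1], [[0, 0, 3], [0, 0, 0], -1]]'

```text
time: 9.02
tool_pos: [0.5314, -0.1184, 0.2143]
ee_rot: [3.141, -0.0, -3.068]
wrist_force: [0.3, -0.1, -3.2]
width: 0.0094
```

Call:
move_arm --targets '[[[0, 0, 1], [0, 0, 0], -1], [[0, 0, 2], [0, 0, 0], -1], [[0, 0, 3], [0, 0, 0], -1], [[0, 0, 3], [0, 0, 0], -1]]'

```text
time: 9.52
tool_pos: [0.5314, -0.1183, 0.2113]
ee_rot: [3.141, -0.0, -3.068]
wrist_force: [0.1, 0.7, -4.0]
width: 0.0097
```

Call:
move_arm --targets '[[[0, 0, 1], [0, 0, 0], -1], [[0, 0, 2], [0, 0, 0], -1], [[0, 0, 2], [0, 0, 0], -1]]'

```text
time: 9.9
tool_pos: [0.5314, -0.1183, 0.2093]
ee_rot: [3.141, -0.0, -3.068]
wrist_force: [0.6, 0.0, -2.4]
width: 0.0097
```

Call:
move_arm --targets '[[[0, 0, 0.5], [0, 0, 0], -1], [[0, 0, 1], [0, 0, 0], -1], [[0, 0, 1], [0, 0, 0], -1]]'

```text
time: 10.28
tool_pos: [0.5314, -0.1184, 0.2084]
ee_rot: [3.141, -0.0, -3.068]
wrist_force: [-0.4, -0.2, -2.1]
width: 0.0094
```

Call:
move_arm --targets '[[[0, 0, 0.5], [0, 0, 0], -1], [[0, 0, 1], [0, 0, 0], -1], [[0, 0, 1], [0, 0, 0], -1]]'

```text
time: 10.65
tool_pos: [0.5314, -0.1184, 0.2074]
ee_rot: [3.141, -0.0, -3.068]
wrist_force: [-0.5, 0.7, -3.1]
width: 0.01
```

Call:
move_arm --targets '[[[0, 0, 0.5], [0, 0, 0], -1], [[0, 0, 1], [0, 0, 0], -1], [[0, 0, 1], [0, 0, 0], -1]]'

```text
time: 11.02
tool_pos: [0.5315, -0.1184, 0.2065]
ee_rot: [3.142, 0.0, -3.068]
wrist_force: [-0.3, -0.8, -2.3]
width: 0.0095
```

Call:
move_arm --targets '[[[0, 0, 0.5], [0, 0, 0], -1], [[0, 0, 1], [0, 0, 0], -1], [[0, 0, 1], [0, 0, 0], -1]]'

```text
time: 11.4
tool_pos: [0.5315, -0.1184, 0.2059]
ee_rot: [-3.142, 0.001, -3.068]
wrist_force: [0.2, 0.6, -1.3]
width: 0.0096
```

Call:
move_arm --targets '[[[0, 0, 0.5], [0, 0, 0], -1], [[0, 0, 1], [0, 0, 0], -1], [[0, 0, 1], [0, 0, 0], -1]]'

```text
time: 11.78
tool_pos: [0.5316, -0.1184, 0.2051]
ee_rot: [-3.141, 0.001, -3.068]
wrist_force: [-0.9, 0.9, 2.1]
width: 0.0099
```

Contact is felt at tool z of about 0.206, so the rail top is at about 0.181, matching vision. I'll ease off 0.5 mm and slide under the keepers.

Call:
move_arm --targets '[[[0, 0, -0.5], [0, 0, 0], -1], [[0, -3, -0.5], [0, 0, 0], -1], [[0, -8, -0.5], [0, 0, 0], -1], [[0, -14, -0.5], [0, 0, 0], -1], [[0, -20, -0.5], [0, 0, 0], -1], [[0, -26, -0.5], [0, 0, 0], -1], [[0, -32, -0.5], [0, 0, 0], -1], [[0, -38, -0.5], [0, 0, 0], -1], [[0, -44, -0.5], [0, 0, 0], -1], [[0, -50, -0.5], [0, 0, 0], -1]]'

```text
time: 13.02
tool_pos: [0.5352, -0.1686, 0.205]
ee_rot: [3.141, 0.0, -3.068]
wrist_force: [-0.2, 4.0, 3.3]
width: 0.0094
```

Run:
```python
from h import *
import pickle
o=status.get_obs(); im=viewer.snapshot("wrist"); pickle.dump(o,open("o4.pkl","wb"))
s=viewer.snapshot("scene")
print({k:np.round(o[k],4) for k in ("time","tool_pos","ee_rot","wrist_force","wrist_torque","width")})
c=np.zeros((600,800,3),np.uint8); c[:330,:800]=cv2.resize(im[150:282,150:470],(800,330),interpolation=cv2.INTER_CUBIC)[:,:,::-1]
c[335:595,:520]=cv2.resize(s[120:220,180:380],(520,260),interpolation=cv2.INTER_CUBIC)[:,:,::-1]
cv2.imwrite("pics/c5.png",c)
```

```text
{'time': np.float64(13.025), 'tool_pos': array([ 0.5352, -0.1686,  0.205 ]), 'ee_rot': array([ 3.1414e+00,  1.0000e-04, -3.0683e+00]), 'wrist_force': array([-0.2311,  3.9947,  3.2803]), 'wrist_torque': array([0.9083, 0.0426, 0.0026]), 'width': np.float64(0.0094)}
```

View pics/c5.png

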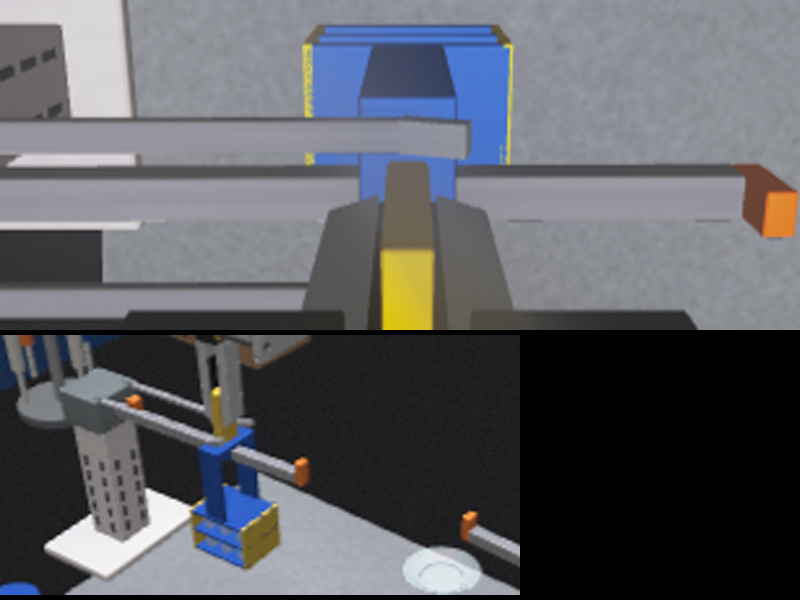

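The crown is under the flared keeper tips, with the near one at crop (465,135), and the carrier is level. Forces are light. I'll ease up 0.7 mm and go on.

Call:
move_arm --targets '[[[0, -4, -0.7], [0, 0, 0], -1], [[0, -10, -0.7], [0, 0, 0], -1], [[0, -16, -0.7], [0, 0, 0], -1], [[0, -22, -0.7], [0, 0, 0], -1], [[0, -28, -0.7], [0, 0, 0], -1], [[0, -34, -0.7], [0, 0, 0], -1], [[0, -40, -0.7], [0, 0, 0], -1], [[0, -46, -0.7], [0, 0, 0], -1], [[0, -50, -0.7], [0, 0, 0], -1], [[0, -50, -0.7], [0, 0, 0], -1]]'

```text
time: 14.38
tool_pos: [0.5388, -0.219, 0.2057]
ee_rot: [-3.14, 0.0, -3.069]
wrist_force: [0.5, 0.7, 1.1]
width: 0.0096
```

Call:
move_arm --targets '[[[0, -4, 0], [0, 0, 0], -1], [[0, -10, 0], [0, 0, 0], -1], [[0, -16, 0], [0, 0, 0], -1], [[0, -22, 0], [0, 0, 0], -1], [[0, -28, 0], [0, 0, 0], -1], [[0, -34, 0], [0, 0, 0], -1], [[0, -40, 0], [0, 0, 0], -1], [[0, -44, 0], [0, 0, 0], -1], [[0, -46, 0], [0, 0, 0], -1], [[0, -46, 0], [0, 0, 0], -1]]'

```text
time: 15.62
tool_pos: [0.5421, -0.2644, 0.2057]
ee_rot: [-3.141, 0.0, -3.069]
wrist_force: [-0.4, 1.7, 1.5]
width: 0.0096
```

Call:
move_arm --targets '[[[0, -2, 0], [0, 0, 0], -1], [[0, -4, 0], [0, 0, 0], -1], [[0, -5, 0], [0, 0, 0], -1], [[0, -5, 0], [0, 0, 0], -1], [[0, -5, 0], [0, 0, 0], -1]]'

```text
time: 16.25
tool_pos: [0.5426, -0.2691, 0.2057]
ee_rot: [-3.141, 0.0, -3.068]
wrist_force: [-1.0, 3.3, 2.1]
width: 0.0099
```

Call:
move_arm --targets '[[[0, -1, 0], [0, 0, 0], -1], [[0, -2, 0], [0, 0, 0], -1], [[0, -2, 0], [0, 0, 0], -1], [[0, -2, 0], [0, 0, 0], -1]]'

```text
time: 16.75
tool_pos: [0.5427, -0.2711, 0.2057]
ee_rot: [-3.142, 0.0, -3.068]
wrist_force: [-0.0, 1.8, 1.8]
width: 0.0097
```

Call:
move_arm --targets '[[[0, -0.5, 0], [0, 0, 0], -1], [[0, -1, 0], [0, 0, 0], -1], [[0, -1, 0], [0, 0, 0], -1], [[0, -1, 0], [0, 0, 0], -1]]'

```text
time: 17.25
tool_pos: [0.5427, -0.272, 0.2057]
ee_rot: [3.142, 0.0, -3.068]
wrist_force: [0.4, 3.1, 2.0]
width: 0.0096
```

Call:
move_arm --targets '[[[0, -0.5, 0], [0, 0, 0], -1], [[0, -1, 0], [0, 0, 0], -1], [[0, -1, 0], [0, 0, 0], -1], [[0, -1, 0], [0, 0, 0], -1]]'

```text
time: 17.75
tool_pos: [0.5428, -0.273, 0.2057]
ee_rot: [-3.142, 0.0, -3.068]
wrist_force: [-0.1, 2.4, 1.8]
width: 0.01
```

Call:
move_arm --targets '[[[0, -0.5, 0], [0, 0, 0], -1], [[0, -1, 0], [0, 0, 0], -1], [[0, -1, 0], [0, 0, 0], -1], [[0, -1, 0], [0, 0, 0], -1]]'

```text
time: 18.25
tool_pos: [0.5429, -0.274, 0.2056]
ee_rot: [3.142, 0.0, -3.068]
wrist_force: [0.1, 2.3, 1.6]
width: 0.01
```

Call:
move_arm --targets '[[[0, -0.5, 0], [0, 0, 0], -1], [[0, -1, 0], [0, 0, 0], -1], [[0, -1, 0], [0, 0, 0], -1], [[0, -1, 0], [0, 0, 0], -1]]'

```text
time: 18.75
tool_pos: [0.5429, -0.2745, 0.2056]
ee_rot: [3.141, -0.0, -3.068]
wrist_force: [-0.8, 4.9, 2.7]
width: 0.0097
```

Call:
move_arm --targets '[[[0, -0.5, 0], [0, 0, 0], -1], [[0, -1, 0], [0, 0, 0], -1], [[0, -1, 0], [0, 0, 0], -1], [[0, -1, 0], [0, 0, 0], -1]]'

```text
time: 19.25
tool_pos: [0.543, -0.2751, 0.2056]
ee_rot: [3.14, -0.0, -3.068]
wrist_force: [0.3, 5.9, 2.9]
width: 0.0097
```

Contact with the stop is felt at y ≈ -0.274, where it was predicted, with force rising at about 3 N/mm. I'll relax slightly and let go gently.

Call:
move_arm --targets '[[[0, 0.6, -0.5], [0, 0, 0], -1], [[0, 0.6, -0.5], [0, 0, 0], -1], [[0, 0.6, -0.5], [0, 0, 0], -0.9], [[0, 0.6, -0.5], [0, 0, 0], -0.7], [[0, 0.6, -0.5], [0, 0, 0], -0.5], [[0, 0.6, -0.5], [0, 0, 0], -0.5], [[0, 0.6, -0.5], [0, 0, 0], -0.5], [[0, 0.6, -0.5], [0, 0, 0], -0.5]]'

```text
time: 20.25
tool_pos: [0.5429, -0.2756, 0.2061]
ee_rot: [-3.141, 0.0, -3.069]
wrist_force: [-0.8, -0.5, -0.2]
width: 0.0237
```

Run:
```python
from h import *
import pickle
o=status.get_obs(); im=viewer.snapshot("wrist"); pickle.dump(o,open("o5.pkl","wb"))
s=viewer.snapshot("scene")
print({k:np.round(o[k],4) for k in ("time","tool_pos","ee_rot","wrist_force","wrist_torque","width")})
c=np.zeros((600,800,3),np.uint8); c[:330,:800]=cv2.resize(im[150:282,150:470],(800,330),interpolation=cv2.INTER_CUBIC)[:,:,::-1]
c[335:595,:520]=cv2.resize(s[120:220,160:360],(520,260),interpolation=cv2.INTER_CUBIC)[:,:,::-1]
cv2.imwrite("pics/c6.png",c)
```

```text
{'time': np.float64(20.25), 'tool_pos': array([ 0.5429, -0.2756,  0.2061]), 'ee_rot': array([-3.1413,  0.    , -3.0686]), 'wrist_force': array([-0.7744, -0.509 , -0.1693]), 'wrist_torque': array([ 0.0293,  0.0445, -0.0273]), 'width': np.float64(0.0237)}
```

View pics/c6.png

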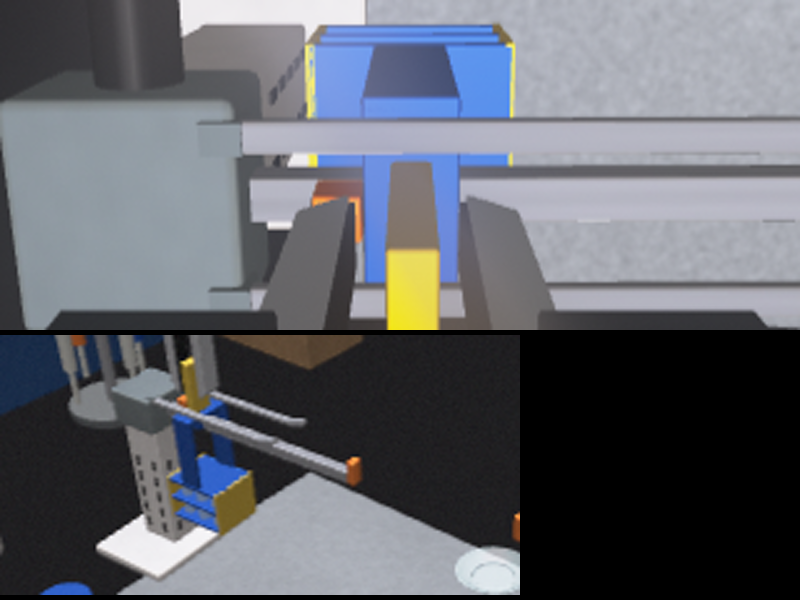

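Released: the carrier hangs upright with its crown at the orange stop, and the tab is clear of both fingers. Now I'll retract straight up.

Call:
move_arm --targets '[[[0, 0, -8], [0, 0, 0], -0.5], [[0, 0, -20], [0, 0, 0], -0.5], [[0, 0, -35], [0, 0, 0], -0.5], [[0, 0, -55], [0, 0, 0], -0.5], [[0, 0, -80], [0, 0, 0], -0.5], [[0, 0, -105], [0, 0, 0], -0.5], [[0, 0, -130], [0, 0, 0], -0.5], [[0, 0, -130], [0, 0, 0], -0.5]]'

```text
time: 21.35
tool_pos: [0.5437, -0.2758, 0.3401]
ee_rot: [-3.138, 0.006, -3.068]
wrist_force: [-0.9, -0.3, -0.2]
width: 0.0234
```

Run:
```python
from h import *
o=status.get_obs(); im=viewer.snapshot("wrist"); s=viewer.snapshot("scene")
print({k:np.round(o[k],4) for k in ("time","tool_pos","ee_rot","wrist_force","width")})
W=cam("wrist",o); b=blob(im,(22,120,90),(34,255,255),(280,170,360,260)); print(b)
for q in ((.5428,-.2745,.243),(.5428,-.2745,.181)): print(proj(W,q))
c=np.zeros((600,800,3),np.uint8); c[:330]=cv2.resize(im[130:262,200:520],(800,330),interpolation=cv2.INTER_CUBIC)[:,:,::-1]
c[335:595,:650]=cv2.resize(s[120:320,20:520],(650,260),interpolation=cv2.INTER_AREA)[:,:,::-1]
cv2.imwrite("pics/c7.png",c)
```

```text
{'time': np.float64(21.35), 'tool_pos': array([ 0.5437, -0.2758,  0.3401]), 'ee_rot': array([-3.1375,  0.0056, -3.0683]), 'wrist_force': array([-0.8761, -0.2707, -0.1792]), 'width': np.float64(0.0234)}
[(array([314.1774744 , 198.61433447]), [309, 185, 12, 27], 293)]
[314.06695095 200.06427171]
[313.99929671 184.45045097]
```

View pics/c7.png

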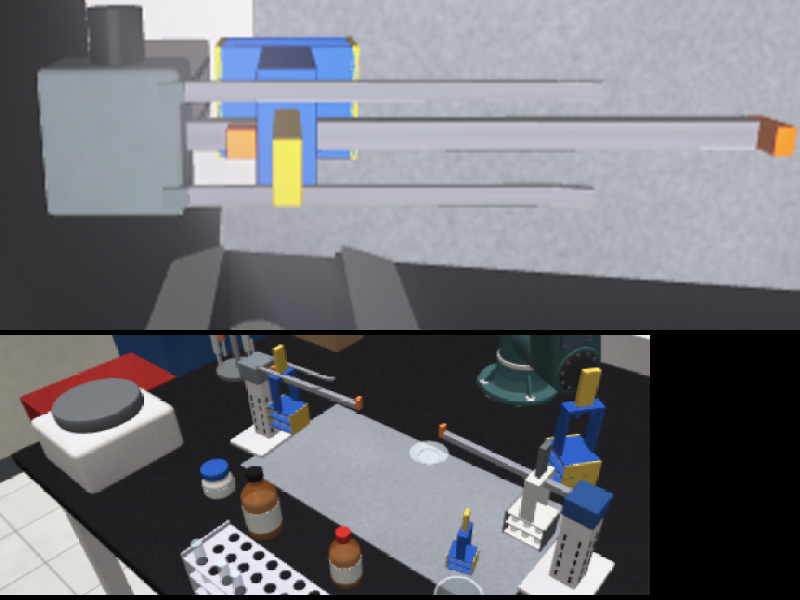

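The crown sits flush against the orange stop (crop x ≈ 257), under both keepers with the tab between them. The white carrier and the glassware have not moved, so I'm handing in.

```bash
python3 -c "
from bench import order; print(order.close_job())"
```

```text
the job is handed in; nothing more can be done
None
```

The blue carrier is home on the second rail, hanging upright against the far orange stop, and the gripper has let go and moved clear. I handed the job in at about 21 s of the 61 s allowed.

- **Lift and thread:** I gripped the tab, lifted the carrier over the first rail's end stop and threaded it over the second rail's end stop.
- **Landing:** I lowered it until it bore on the rail, which put the rail top at about z = 0.181 m. That agrees with the camera estimate.
- **Slide home:** I slid it under both keepers and felt the stop at y ≈ -0.274 m, where I had predicted it. The push on the stop was about 4 N above sliding friction. I relaxed that before letting go.
- **Last checks:** The final pictures show the crown flush on the stop under both keepers and the tab between them. The white carrier and the glassware look undisturbed. The wrist force after release was near zero.
- **Mistake:** My first grasp was yawed about 5° off the first rail because I had a sign wrong. The carrier turned square to the pads as it came free, with no force seen. I corrected the yaw for the second rail.

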